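Find the full box and push the empties back

ROBOT

A 7-joint arm with a two-finger parallel gripper is mounted at the origin on the work surface. World frame = base frame: x ahead of the robot, y to its left, z up, the work surface at z = 0. Lengths are in mm, angles in rad, forces in N, time in s.
With the tool pointing down it reaches from about 400 to 850 mm from the base axis. Payload 4.5 kg.
Tool frame: the origin (TCP) lies between the finger pads; the fingertips stand 25 mm ahead of it and the grasp point (between the pads) lies 6 mm ahead of it; z points along the fingers, y is the line along which they close (so a half turn about z gives the same grasp; the last joint's range is limited). The gripper opens to 85 mm and grips with 20 to 120 N. Pads are 22 mm wide; open, the fingers measure 114 mm over their backs; the gripper's body (76 mm by 85 mm) begins 54 mm behind the grasp point. The pads swing forward as they close: fully open they stand 13 mm farther back than shut.
Start: joints at [1.345, 0.689, -0.195, 1.565, 0.157, 0.902, -0.215], TCP at [160.582, -604.041, 256.317] pointing down, gripper open.
Joint ranges: [-3.01, 3.01], [-0.46, 2.08], [-1.47, 1.51], [0.13, 2.56], [-1, 4.14], [0.04, 2.09], [-2.66, 2.66]. Speed limits (rad/s): [2.57, 2.57, 3.14, 3.14, 3.14, 3.14, 3.14].

INTERFACE

Orientations are given as [roll, pitch, yaw] about the fixed x, y, z axes, in that order (R = Rz(yaw) Ry(pitch) Rx(roll)).
In Python, from bench import robot gives the robot as it stands. The module is installed in compiled form; this text tells all that it offers.
- The arm moves only by the tool servo_tool, never from a script. Its argument "plan" is a list of rows, each a list of 7 numbers: the turn, a rotation vector about the tool's x, y, z in degrees, then the shift along the tool's x, y, z in m, then the opening, from 0 (shut) to 1 (fully open). In form: [[rx, ry, rz, tx, ty, tz, gripper], ...]. A call has 1 to 8 rows; each row is the pose to reach, as a shift and turn from the pose commanded when the call began, along the tool's axes at that moment; what a row does not reach only later rows make up. A row lasts 1/12 s, in which the tool goes at most 41.7 mm and 7.16 degrees, less where a joint would pass 70% of its speed; a pose out of reach is approached as far as the arm can. A call with a gripper value outside its range is refused whole. The fingers move at their own pace and stop on an object; the grip force is fixed at half the most. Time passes only in rows, so rows that repeat a pose let the fingers close. It gives the time, the measured TCP pose, the force, the opening and the grip force at its end, in the units of the state.
- robot.observe(): the state, without advancing time (a new reading comes with each control period).
- robot.camera(name): name is "scene" or "top" or "wrist"; returns the picture (420x560x3 uint8, blue, green, red); there is no depth.
- robot.camera_model(name): a dict with "fov_y" (degrees; the focal length in pixels is half the picture's height over the tangent of half this angle, whatever the lens; pixels are square), "cx", "cy" (the principal point, pixels), "position" and "attitude" of the camera in the world; the wrist camera has in their place "hand_eye" (4x4, takes a point from camera to tool coordinates, whose origin is the TCP and whose axes are the flange's). Camera axes: x right, y down, z forward; pixel columns grow to the right and rows downward; lengths in mm; the calibration is good to about 2 mm. A picture is of the moment at which its call begins: read the wrist's pose just before it. camera_model takes no time and is no camera call.
- robot.close_job(): hands the job in; it is judged then, once.
Trained networks look in the newest picture that a camera, given by its name, has taken for a name from the list of things; names that differ only in an ending like _2 or _b are one class to them, and where a whole thing is asked for, a point or a joint stands for the part that bears it (a point fixed in the world has none). Each returns a list of dicts, best first, with "p" (0 to 1); they miss things now and then, are a little off and sometimes report something else, mostly with a low value. They report only what shows in the picture. A call takes as long as a camera call.
- robot.trace(camera, name): "region" (420x560 bool, what is visible of it) and "uv" ([column, row] in pixels, amid what is visible of it).
The state is a dict: "time": time; "joints": joint angles; "dq": joint speeds; "tau": joint torques, N m; "tool_pos": TCP position; "tool_rot": TCP orientation; "force": force on the tool from outside, world axes, zero at the start; "wrist_torque": the same for the moment, N m; "finger_gap": finger opening in mm; "finger_force": force on a finger pad.
Only numpy, scipy, OpenCV 4.12 (cv2) and the standard library are available. Lean on these libraries where they do the work, as an engineer would, in place of code of your own. Each camera call takes 0.05 s, during which the arm holds its last target. There are 200 camera calls.

TASK

Three closed wooden boxes that look alike stand on the niche's stone sill; one has the brass scale weight in it and the other two are empty. Feel by pushing which one is full and leave it standing at the front where it is (a nudge of a couple of centimetres does no harm), and slide the two empty boxes straight back until they sit flush against the wooden strip, in one line. Do not tip the boxes over, and do not knock over or shove the other things around them.

Things in the scene. Friction and masses are not known exactly. Their poses are not given: they have to be found in the camera images.
- sill: fixed terracotta slab lying on the ledge, 400 mm deep (its x), 780 mm wide (its y), 20 mm thick; origin at the centre of its underside, x pointing away from the robot; its top, on which the boxes stand, is 20 mm above the work surface
- strip (a point): point on the sill's top at the middle of the foot of the front (robot-side) face of the fixed dark wooden strip; axes as the sill's, the strip's face runs along y. The strip is 700 mm long, 16 mm thick and 30 mm high above the sill's top; a box flush against it has its origin 45 mm in front of this face
- box_left: closed wooden box, 90 mm deep (its x), 130 mm wide (its y), 60 mm high, shut by a sliding lid with a thumb notch; loose on the sill, too deep to grip; origin at the centre of its underside, x away from the robot. Empty it weighs about 0.2 kg, full 0.77 to 0.94 kg; nothing shows which one is full. This is the left one seen from the robot.
- box_middle: closed wooden box, 90 mm deep (its x), 130 mm wide (its y), 60 mm high, shut by a sliding lid with a thumb notch; loose on the sill, too deep to grip; origin at the centre of its underside, x away from the robot. Empty it weighs about 0.2 kg, full 0.77 to 0.94 kg; nothing shows which one is full. This is the middle one.
- box_right: closed wooden box, 90 mm deep (its x), 130 mm wide (its y), 60 mm high, shut by a sliding lid with a thumb notch; loose on the sill, too deep to grip; origin at the centre of its underside, x away from the robot. Empty it weighs about 0.2 kg, full 0.77 to 0.94 kg; nothing shows which one is full. This is the right one seen from the robot.
- tumbler: small steel tumbler, 52 mm wide, 85 mm high, standing between two of the boxes' lanes; origin at the centre of its underside; bystander
- spice_jar: amber glass jar with a steel cap, 44 mm wide, 75 mm high, standing between two of the boxes' lanes; origin at the centre of its underside; bystander
- bowl: white ceramic bowl, 92 mm wide, 45 mm high, on the sill behind the strip; origin at the centre of its underside; bystander
- jug: blue plastic jug with a handle and a spout flap, 95 mm wide, 165 mm high, on the sill behind the strip; origin at the centre of its underside; bystander
- clay_cup: clay cup, 70 mm wide, 70 mm high, on the sill behind the strip; origin at the centre of its underside; bystander
- ladle: steel ladle, 320 mm long, lying on the ledge to the right of the sill; origin near the middle of its handle, x towards its cup; bystander

How it is judged (in metres and radians):
At the end, for the whole second after the job is handed in: The full box (over 4.5 N on the sill) is under 40 mm from its start; the other two stand on the sill flush against the strip (origin 38 to 51 mm before its face, within 340 mm of its middle, turned under 0.06 rad); all boxes upright within 0.05 rad and at rest (((contact force between box_left and sill above 4.5 N and distance of box_left from where it was at the start of the episode below 0.04 m and x of box_middle in the frame of strip between -0.051 and -0.038 m and angle between the x axis of each of box_middle, box_right and the x axis of strip, either way round below 0.06 rad and contact force between each of box_middle, box_right and sill above 0.8 N and y of box_middle in the frame of strip between -0.34 and 0.34 m and x of box_right in the frame of strip between -0.051 and -0.038 m and y of box_right in the frame of strip between -0.34 and 0.34 m) or (contact force between box_middle and sill above 4.5 N and distance of box_middle from where it was at the start of the episode below 0.04 m and x of box_left in the frame of strip between -0.051 and -0.038 m and angle between the x axis of each of box_left, box_right and the x axis of strip, either way round below 0.06 rad and contact force between each of box_left, box_right and sill above 0.8 N and y of box_left in the frame of strip between -0.34 and 0.34 m and x of box_right in the frame of strip between -0.051 and -0.038 m and y of box_right in the frame of strip between -0.34 and 0.34 m) or (contact force between box_right and sill above 4.5 N and distance of box_right from where it was at the start of the episode below 0.04 m and x of box_left in the frame of strip between -0.051 and -0.038 m and angle between the x axis of each of box_left, box_middle and the x axis of strip, either way round below 0.06 rad and contact force between each of box_left, box_middle and sill above 0.8 N and y of box_left in the frame of strip between -0.34 and 0.34 m and x of box_middle in the frame of strip between -0.051 and -0.038 m and y of box_middle in the frame of strip between -0.34 and 0.34 m)) and linear speed of each of box_left, box_middle, box_right below 0.01 m/s and angle between each of box_left, box_middle, box_right's own z axis and vertical below 0.05 rad); the robot touches nothing.
It fails at once if a box is tipped by more than 0.5 rad (angle between any of box_left, box_middle, box_right's own z axis and vertical above 0.5 rad).
It fails at once if another thing is shoved by more than 40 mm or knocked over (distance of any of tumbler, spice_jar, bowl, jug, clay_cup, ladle from where it was at the start of the episode above 0.04 m or angle between any of tumbler, spice_jar, bowl, jug, clay_cup, ladle's own z axis and vertical above 0.6 rad).
It also fails if it takes over 64 s, if anything falls off the work surface, if the arm or the gripper's body presses on something with over 40 N, if the wrist force passes 120 N, or if a joint passes its speed limit or range.

## Working session

There is one attempt and no reset: what is moved stays moved. The work goes in short steps, Python scripts to look and compute and a tool call to move; the robot and the scene stay as the last step left them, time stands still between calls to the robot, and variables do not carry over. Pictures are saved under pics/ and viewed, at most 10 in all, crops included, and the job is handed in when it is done.

Besides the shell and the picture viewer there is one more tool, called after ">>>" in YAML: its name, and indented under it one key for each argument. servo_tool: Moves the arm, as the interface text tells. Its arguments: {"type":"object","properties":{"plan":{"type":"array"}},"required":["plan"]}

```bash
mkdir -p pics; python3 - <<'E'
from bench import robot
import cv2,numpy as np
s=robot.observe()
print({k:np.round(s[k],3).tolist() for k in s})
for c in("scene","top"):
    cv2.imwrite(f"pics/{c}0.png",robot.camera(c)); print(c,robot.camera_model(c))
for c in("scene","top"):
    for n in("box_left","tumbler","spice_jar","strip","sill"):
        try:
            for r in robot.trace(c,n):
                m=r["region"]; 
                print(c,n,round(r["p"],2),np.round(r["uv"],1),m.sum(),cv2.boundingRect(m.astype(np.uint8)))
        except Exception as e: print(c,n,e)
E
```

```text
{'time': 0.0, 'joints': [1.345, 0.69, -0.195, 1.566, 0.157, 0.903, -0.215], 'dq': [0.001, -0.002, -0.0, 0.001, -0.0, 0.0, 0.001], 'tau': [-0.0, -53.962, -1.267, -15.855, 0.009, 0.009, 0.0], 'tool_pos': [160.354, -603.438, 255.459], 'tool_rot': [-3.14, 0.0, 0.26], 'force': [-0.091, 1.395, 1.205], 'wrist_torque': [0.047, 0.015, 0.009], 'finger_force': 0.0, 'finger_gap': 85.82}
scene {'fov_y': 44.06653304489555, 'cx': 283.7470115428095, 'cy': 209.593099014464, 'position': array([1009.2685324 , -843.31144757, 1278.59476337]), 'attitude': array([-2.5668377 , -0.012449  ,  0.52486572])}
top {'fov_y': 53.4142444300404, 'cx': 284.3470529058783, 'cy': 207.94661110350967, 'position': array([ 566.0676246 , -145.04583641, 1072.77708752]), 'attitude': array([-3.07667589e+00, -2.29226573e-03, -1.59826334e+00])}
scene box_left 0.88 [328.7 125. ] 1156 (302, 104, 47, 45)
scene tumbler 0.82 [317.5 147.3] 404 (310, 134, 17, 30)
scene spice_jar 0.8 [287.6 204.9] 355 (278, 192, 16, 26)
scene strip 0.91 [296.9 220.2] 21705 (173, 86, 248, 246)
scene sill 0.69 [296.4 219.2] 21682 (174, 86, 247, 245)
top box_left 0.81 [144.5 233.5] 2276 (114, 213, 63, 40)
top tumbler 0.97 [184.9 220.9] 476 (173, 209, 27, 23)
top spice_jar 0.65 [275.3 211.6] 247 (271, 204, 17, 18)
top strip 0.61 [245.5 205.6] 37415 (80, 130, 313, 160)
top sill 0.7 [245.4 202.2] 38491 (80, 129, 313, 162)
```

```bash
python3 - <<'E'
import cv2
t=cv2.imread("pics/top0.png")[110:310,60:420]
cv2.imwrite("pics/top0z.png",cv2.resize(t,(792,440),interpolation=cv2.INTER_CUBIC))
E
```

```text
(no output)
```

View pics/top0z.png

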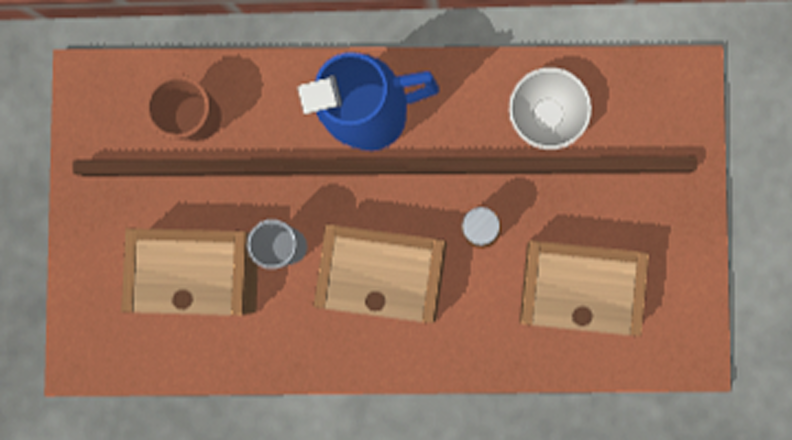

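View pics/scene0.png

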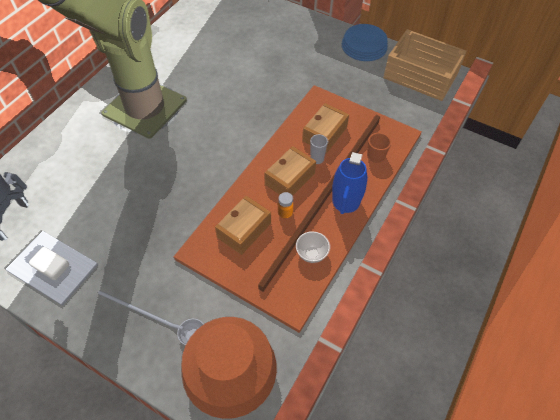

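The top view shows three boxes in the front row. In the crop their centres are near (184,272), (380,274) and (585,288). The middle and right boxes are turned by about 7°. The tumbler is at (272,244), the jar at (481,226), and the strip's front foot lies along row ~173. The scene view agrees, with the thumb notches at about (317,119), (283,167) and (235,214).

```bash
cat > h.py <<'E'
from bench import robot
import numpy as np
from scipy.spatial.transform import Rotation as Ro
def ray(c,uv):
    m=robot.camera_model(c); f=210/np.tan(np.radians(m["fov_y"]/2))
    d=Ro.from_euler("xyz",m["attitude"]).as_matrix()@[(uv[0]-m["cx"])/f,(uv[1]-m["cy"])/f,1]
    return np.array(m["position"]),d
def at(c,uv,z):
    p,d=ray(c,uv); return p+d*(z-p[2])/d[2]
def tri(u1,u2):
    p,d=ray("top",u1);q,e=ray("scene",u2)
    s=np.linalg.lstsq(np.c_[d,-e],q-p,rcond=None)[0]
    a,b=p+s[0]*d,q+s[1]*e
    return (a+b)/2,np.linalg.norm(a-b)
Z=lambda u:(u[0]/2.2+60,u[1]/2.2+110)
def box(cs):
    P=np.array([at("top",Z(c),80) for c in cs]); c=P.mean(0)
    lat=(P[0]+P[3]-P[1]-P[2])/2; dep=(P[0]+P[1]-P[2]-P[3])/2
    print("ctr",c.round(1),"w",np.linalg.norm(lat).round(1),"d",np.linalg.norm(dep).round(1),"yaw lat,dep deg",np.degrees([np.arctan2(-lat[0],lat[1]),np.arctan2(dep[1],dep[0])]).round(1))
E
python3 - <<'E'
from h import *
np.set_printoptions(suppress=True,precision=1)
box([(126,231),(245,231),(243,316),(123,312)])
box([(328,226),(443,240),(434,322),(316,306)])
box([(530,242),(648,254),(640,335),(521,323)])
for a,b in [((182,299),(317,119)),((375,301),(283,167)),((582,316),(235,214)),((481,226),(286,199))]: print("tri",*tri(Z(a),b))
print("strip foot",at("top",Z((74,175)),20),at("top",Z((697,170)),20), "top back",at("top",Z((74,160)),50),at("top",Z((697,156)),50))
print("sill corners",[at("top",Z(u),20) for u in[(53,48),(726,43),(731,392),(46,395)]])
print("tumbler rim",at("top",Z((272,244)),105),"jar",at("top",Z((481,226)),95))
E
```

```text
ctr [578.2 186.   80. ] w 128.8 d 89.3 yaw lat,dep deg [-2.5 -2.1]
ctr [571.3 -25.2  80. ] w 126.8 d 87.8 yaw lat,dep deg [-8.9 -8.5]
ctr [ 549.1 -245.2   80. ] w 128.3 d 87.6 yaw lat,dep deg [-7.3 -7.9]
tri [548.6 193.5  63.5] 1.987018732571778
tri [542.2 -13.4  43. ] 3.059330158206879
tri [ 520.8 -241.    72.2] 3.649406012444818
tri [ 620.9 -134.2   84.7] 3.8429522917563568
strip foot [694.3 332.1  20. ] [ 680.5 -385.3   20. ] top back [707.5 318.5  50. ] [ 693.1 -379.1   50. ]
sill corners [array([843.2, 356.8,  20. ]), array([ 828.1, -425.3,   20. ]), array([ 426.3, -413.3,   20. ]), array([444.5, 363.2,  20. ])]
tumbler rim [605.2  85.1 105. ] jar [ 618.7 -135.3   95. ]
```

>>> servo_tool:
  plan:
    - [0,0,5,0.03,-0.022,0,1]
    - [0,0,10,0.06,-0.045,0,1]
    - [0,0,16.1,0.09,-0.067,0,1]
    - [0,0,16.1,0.12,-0.09,0,1]
    - [0,0,16.1,0.15,-0.112,0,1]
    - [0,0,16.1,0.18,-0.135,0,1]
    - [0,0,16.1,0.21,-0.157,0,1]
    - [0,0,16.1,0.24,-0.18,0,1]

```text
time: 1.27
tool_pos: [347.3, -367.1, 256.6]
tool_rot: [3.141, -0.001, -0.021]
force: [-0.3, 0.6, 0.2]
finger_gap: 85.4
finger_force: 0.0
```

>>> servo_tool:
  plan:
    - [0,0,0,0.025,-0.03,0.005,1]
    - [0,0,0,0.05,-0.06,0.02,1]
    - [0,0,0,0.075,-0.09,0.05,1]
    - [0,0,0,0.09,-0.12,0.085,1]
    - [0,0,0,0.095,-0.126,0.12,1]
    - [0,0,0,0.095,-0.126,0.15,1]
    - [0,0,0,0.095,-0.126,0.16,1]
    - [0,0,0,0.095,-0.126,0.16,1]

```text
time: 1.93
tool_pos: [442.4, -243.8, 94.2]
tool_rot: [-3.14, 0.005, -0.021]
force: [-0.1, -0.1, 0.1]
finger_gap: 85.6
finger_force: 0.0
```

```bash
python3 - <<'E'
from h import *
import cv2
im=robot.camera("top"); cv2.imwrite("pics/t1.png",cv2.resize(im[110:310,60:420],(792,440)))
s=robot.observe();print(s["tool_pos"],s["force"])
E
```

```text
[ 443.16837307 -245.03683058   96.04375788] [ 0.41963928 -0.84642481  0.13747416]
```

View pics/t1.png

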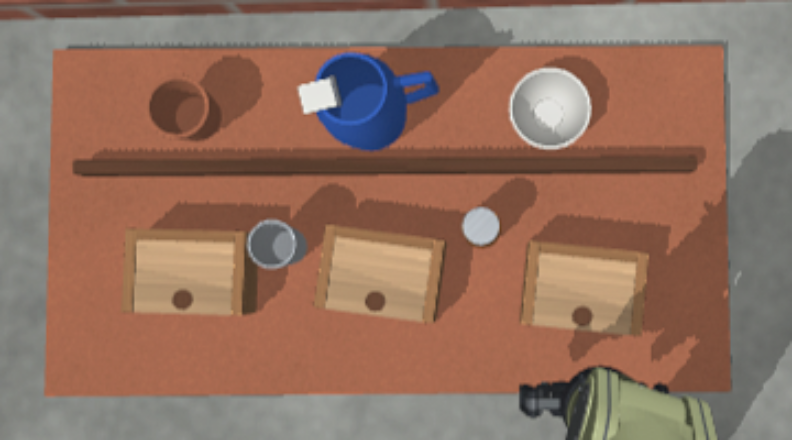

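>>> servo_tool:
  plan:
    - [0,0,0,0.0,-0.005,0.02,1]
    - [0,0,0,0.01,-0.005,0.04,1]
    - [0,0,0,0.015,-0.005,0.045,1]
    - [0,0,0,0.02,-0.005,0.045,1]
    - [0,0,0,0.02,-0.005,0.045,1]
    - [0,0,0,0.02,-0.005,0.045,1]

```text
time: 2.48
tool_pos: [464.8, -240.9, 53.0]
tool_rot: [3.14, -0.003, -0.022]
force: [-0.0, -0.1, -0.4]
finger_gap: 85.2
finger_force: 0.0
```

>>> servo_tool:
  plan:
    - [0,0,0,0.005,0,0,1]
    - [0,0,0,0.01,0,0,1]
    - [0,0,0,0.015,0,0,1]

```text
time: 2.73
tool_pos: [479.7, -240.5, 52.0]
tool_rot: [3.141, -0.001, -0.021]
force: [0.2, -0.1, -0.1]
finger_gap: 85.3
finger_force: 0.0
```

>>> servo_tool:
  plan:
    - [0,0,0,0.004,0,0,1]
    - [0,0,0,0.008,0,0,1]

```text
time: 2.9
tool_pos: [487.7, -240.4, 51.4]
tool_rot: [3.141, -0.0, -0.021]
force: [0.6, 0.4, -1.3]
finger_gap: 85.6
finger_force: 0.0
```

>>> servo_tool:
  plan:
    - [0,0,0,0.004,0,0,1]
    - [0,0,0,0.008,0,0,1]

```text
time: 3.07
tool_pos: [494.8, -240.6, 51.1]
tool_rot: [3.142, 0.001, -0.022]
force: [-0.9, -0.3, -0.6]
finger_gap: 85.4
finger_force: 0.0
```

>>> servo_tool:
  plan:
    - [0,0,0,0.004,0,0,1]
    - [0,0,0,0.008,0,0,1]

```text
time: 3.23
tool_pos: [503.0, -240.8, 51.2]
tool_rot: [3.141, 0.001, -0.022]
force: [-0.5, -0.9, 0.5]
finger_gap: 85.4
finger_force: 0.6
```

>>> servo_tool:
  plan:
    - [0,0,0,0.003,0,0,1]
    - [0,0,0,0.006,0,0,1]

```text
time: 3.4
tool_pos: [508.9, -240.8, 51.2]
tool_rot: [-3.141, 0.001, -0.021]
force: [-1.0, -0.4, 0.5]
finger_gap: 85.0
finger_force: 0.5
```

>>> servo_tool:
  plan:
    - [0,0,0,0.003,0,0,1]

```text
time: 3.48
tool_pos: [511.9, -240.8, 51.2]
tool_rot: [-3.141, 0.001, -0.021]
force: [-0.9, 0.1, -0.1]
finger_gap: 85.6
finger_force: 0.4
```

>>> servo_tool:
  plan:
    - [0,0,0,0.003,0,0,1]

```text
time: 3.57
tool_pos: [515.1, -240.9, 51.2]
tool_rot: [-3.141, 0.0, -0.021]
force: [-1.3, 0.5, 0.3]
finger_gap: 85.4
finger_force: 0.3
```

>>> servo_tool:
  plan:
    - [0,0,0,0.003,0,0,1]

```text
time: 3.65
tool_pos: [518.2, -240.9, 51.2]
tool_rot: [-3.141, 0.0, -0.021]
force: [-0.9, 0.1, -1.0]
finger_gap: 85.5
finger_force: 0.3
```

```bash
python3 - <<'E'
from h import *
import cv2
im=robot.camera("top"); cv2.imwrite("pics/t2.png",cv2.resize(im[110:310,60:420],(792,440)))
s=robot.observe();print(s["tool_pos"],s["force"])
E
```

```text
[ 519.21907957 -240.90374921   51.3127308 ] [-0.51142542  0.05172184 -0.79864087]
```

View pics/t2.png

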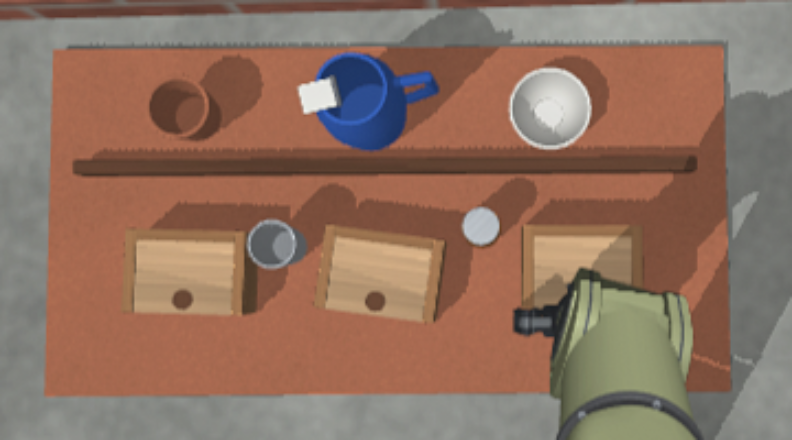

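>>> servo_tool:
  plan:
    - [0,0,0,-0.03,0,0,1]
    - [0,0,0,-0.05,0,0,1]
    - [0,0,0,-0.06,-0.03,0,1]
    - [0,0,0,-0.06,-0.07,0,1]
    - [0,0,0,-0.06,-0.11,0,1]
    - [0,0,0,-0.06,-0.15,0,1]
    - [0,0,0,-0.06,-0.185,0,1]
    - [0,0,0,-0.06,-0.217,0,1]

```text
time: 4.37
tool_pos: [463.5, -19.9, 51.4]
tool_rot: [-3.141, -0.002, -0.019]
force: [0.7, 0.5, -0.7]
finger_gap: 85.8
finger_force: 0.0
```

>>> servo_tool:
  plan:
    - [0,0,0,0.01,0,0,1]
    - [0,0,0,0.025,0,0,1]
    - [0,0,0,0.034,0,0,1]
    - [0,0,0,0.04,0,0,1]

```text
time: 4.7
tool_pos: [505.0, -23.0, 51.5]
tool_rot: [-3.141, -0.004, -0.02]
force: [0.4, 0.0, 0.2]
finger_gap: 85.3
finger_force: 0.0
```

>>> servo_tool:
  plan:
    - [0,0,0,0.004,0,0,1]
    - [0,0,0,0.008,0,0,1]

```text
time: 4.87
tool_pos: [510.3, -24.0, 51.3]
tool_rot: [3.141, 0.001, -0.022]
force: [-1.0, -0.9, 0.5]
finger_gap: 85.5
finger_force: 0.0
```

>>> servo_tool:
  plan:
    - [0,0,0,0.004,0,0,1]
    - [0,0,0,0.008,0,0,1]

```text
time: 5.03
tool_pos: [518.1, -24.3, 51.2]
tool_rot: [3.141, 0.001, -0.022]
force: [-1.7, 0.3, 0.1]
finger_gap: 85.4
finger_force: 0.0
```

>>> servo_tool:
  plan:
    - [0,0,0,0.003,0,0,1]
    - [0,0,0,0.006,0,0,1]

```text
time: 5.2
tool_pos: [524.6, -24.3, 51.2]
tool_rot: [3.141, 0.0, -0.021]
force: [-1.4, 0.2, 0.5]
finger_gap: 85.4
finger_force: 0.0
```

>>> servo_tool:
  plan:
    - [0,0,0,0.003,0,0,1]

```text
time: 5.28
tool_pos: [527.5, -24.3, 51.2]
tool_rot: [3.141, 0.001, -0.021]
force: [-0.8, 0.1, 0.1]
finger_gap: 85.2
finger_force: 0.0
```

>>> servo_tool:
  plan:
    - [0,0,0,-0.03,0,0,1]
    - [0,0,0,-0.05,0,0,1]
    - [0,0,0,-0.055,-0.03,0,1]
    - [0,0,0,-0.055,-0.07,0,1]
    - [0,0,0,-0.055,-0.11,0,1]
    - [0,0,0,-0.055,-0.15,0,1]
    - [0,0,0,-0.055,-0.185,0,1]
    - [0,0,0,-0.055,-0.211,0,1]

```text
time: 5.95
tool_pos: [477.2, 192.9, 51.4]
tool_rot: [-3.139, -0.001, -0.017]
force: [0.2, 0.6, 0.6]
finger_gap: 85.7
finger_force: 0.0
```

>>> servo_tool:
  plan:
    - [0,0,0,0.01,0,0,1]
    - [0,0,0,0.025,0,0,1]
    - [0,0,0,0.034,0,0,1]
    - [0,0,0,0.038,0,0,1]

```text
time: 6.28
tool_pos: [517.3, 187.1, 51.5]
tool_rot: [-3.141, -0.003, -0.022]
force: [-0.2, -0.3, -0.6]
finger_gap: 85.4
finger_force: 0.0
```

>>> servo_tool:
  plan:
    - [0,0,0,0.004,0,0,1]
    - [0,0,0,0.008,0,0,1]

```text
time: 6.45
tool_pos: [522.5, 186.3, 51.1]
tool_rot: [3.141, 0.002, -0.022]
force: [-5.1, -1.0, 1.9]
finger_gap: 85.7
finger_force: 0.0
```

>>> servo_tool:
  plan:
    - [0,0,0,0.004,0,0,1]
    - [0,0,0,0.008,0,0,1]

```text
time: 6.62
tool_pos: [527.5, 185.6, 50.7]
tool_rot: [3.14, 0.008, -0.022]
force: [-7.9, -1.6, 2.8]
finger_gap: 85.4
finger_force: 0.0
```

>>> servo_tool:
  plan:
    - [0,0,0,0.003,0,0,1]
    - [0,0,0,0.006,0,0,1]

```text
time: 6.78
tool_pos: [532.5, 185.9, 50.5]
tool_rot: [3.14, 0.01, -0.021]
force: [-7.4, -0.5, 2.7]
finger_gap: 85.4
finger_force: 0.0
```

The left box pushes back with about 7.5 N, against about 1 N for the other two, so it is the full one. I'll back off and slide the middle box.

>>> servo_tool:
  plan:
    - [0,0,0,-0.03,0,0,1]
    - [0,0,0,-0.05,0,0,1]
    - [0,0,0,-0.055,0.03,0,1]
    - [0,0,0,-0.055,0.07,0,1]
    - [0,0,0,-0.055,0.11,0,1]
    - [0,0,0,-0.055,0.15,0,1]
    - [0,0,0,-0.055,0.185,0,1]
    - [0,0,0,-0.055,0.21,0,1]

```text
time: 7.45
tool_pos: [477.3, -26.5, 51.4]
tool_rot: [3.14, -0.0, -0.025]
force: [0.4, 0.6, -0.7]
finger_gap: 85.4
finger_force: 0.0
```

>>> servo_tool:
  plan:
    - [0,0,0,0.01,0,0,1]
    - [0,0,0,0.022,0,0,1]
    - [0,0,0,0.034,0,0,1]
    - [0,0,0,0.044,0,0,1]
    - [0,0,0,0.05,0,0,1]
    - [0,0,0,0.056,0,0,1]
    - [0,0,0,0.062,0,0,1]
    - [0,0,0,0.068,0,0,1]

```text
time: 8.12
tool_pos: [544.4, -23.6, 51.2]
tool_rot: [3.142, 0.003, -0.021]
force: [-2.5, 0.1, 2.1]
finger_gap: 85.8
finger_force: 0.6
```

>>> servo_tool:
  plan:
    - [0,0,0,0.004,0,0,1]
    - [0,0,0,0.008,0,0,1]
    - [0,0,0,0.012,0,0,1]
    - [0,0,0,0.016,0,0,1]
    - [0,0,0,0.02,0,0,1]
    - [0,0,0,0.024,0,0,1]

```text
time: 8.62
tool_pos: [570.1, -24.1, 51.2]
tool_rot: [3.142, -0.0, -0.021]
force: [-1.8, 0.5, 0.9]
finger_gap: 85.3
finger_force: 0.4
```

```bash
python3 - <<'E'
from h import *
import cv2
im=robot.camera("top"); cv2.imwrite("pics/t3.png",cv2.resize(im[110:310,60:420],(792,440)))
s=robot.observe();print(s["tool_pos"],s["force"])
E
```

```text
[571.38051485 -24.07338007  51.32421381] [-0.25301962 -0.05826298 -0.60423956]
```

View pics/t3.png

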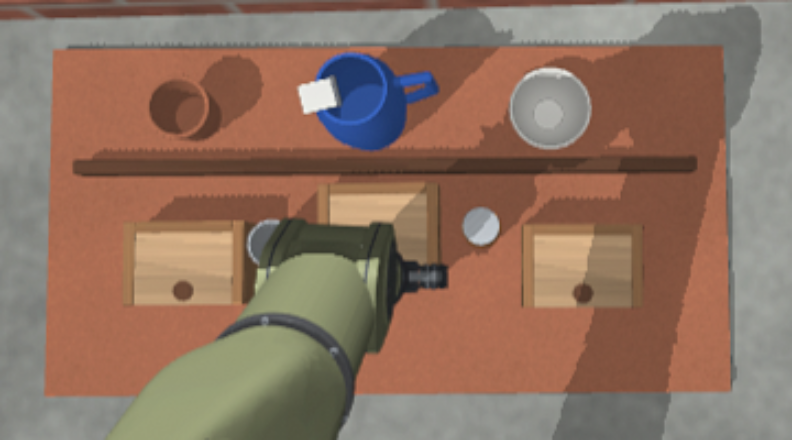

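The middle box is square, its back edge at row ~184 and about 13 mm short of the strip. The tumbler (272,244) and jar (481,226) haven't moved. I'll push on in small steps until the force rises.

>>> servo_tool:
  plan:
    - [0,0,0,0.003,0,0,1]
    - [0,0,0,0.006,0,0,1]
    - [0,0,0,0.009,0,0,1]
    - [0,0,0,0.011,0,0,1]

```text
time: 9.0
tool_pos: [581.3, -24.4, 51.3]
tool_rot: [3.141, -0.001, -0.021]
force: [-0.7, -0.4, 1.2]
finger_gap: 85.7
finger_force: 0.6
```

>>> servo_tool:
  plan:
    - [0,0,0,0.002,0,0,1]
    - [0,0,0,0.003,0,0,1]

```text
time: 9.17
tool_pos: [584.0, -24.4, 51.3]
tool_rot: [3.141, -0.0, -0.021]
force: [-3.2, 0.2, 0.7]
finger_gap: 85.5
finger_force: 0.8
```

>>> servo_tool:
  plan:
    - [0,0,0,0.002,0,0,1]
    - [0,0,0,0.003,0,0,1]

```text
time: 9.33
tool_pos: [584.8, -24.3, 51.2]
tool_rot: [-3.141, 0.004, -0.021]
force: [-7.4, 0.7, 5.2]
finger_gap: 85.5
finger_force: 1.8
```

>>> servo_tool:
  plan:
    - [0,0,0,0.001,0,0,1]
    - [0,0,0,0.001,0,0,1]
    - [0,0,0,-0.02,0,0,1]
    - [0,0,0,-0.055,0,0,1]
    - [0,0,0,-0.09,0,0,1]
    - [0,0,0,-0.1,0.03,0,1]
    - [0,0,0,-0.1,0.07,0,1]
    - [0,0,0,-0.1,0.11,0,1]

```text
time: 10.0
tool_pos: [485.0, -132.3, 51.4]
tool_rot: [-3.141, -0.002, -0.018]
force: [1.1, -0.4, -0.5]
finger_gap: 85.5
finger_force: 0.0
```

>>> servo_tool:
  plan:
    - [0,0,0,0,0.04,0,1]
    - [0,0,0,0,0.08,0,1]
    - [0,0,0,0,0.107,0,1]
    - [0,0,0,0,0.107,0,1]
    - [0,0,0,0.01,0.107,0,1]
    - [0,0,0,0.02,0.107,0,1]
    - [0,0,0,0.03,0.107,0,1]

```text
time: 10.58
tool_pos: [513.5, -240.4, 51.5]
tool_rot: [3.141, -0.002, -0.022]
force: [1.7, 0.0, -0.2]
finger_gap: 85.2
finger_force: 0.0
```

>>> servo_tool:
  plan:
    - [0,0,0,0.004,0,0,1]
    - [0,0,0,0.008,0,0,1]
    - [0,0,0,0.013,0,0,1]
    - [0,0,0,0.018,0,0,1]
    - [0,0,0,0.023,0,0,1]
    - [0,0,0,0.028,0,0,1]
    - [0,0,0,0.033,0,0,1]
    - [0,0,0,0.038,0,0,1]

```text
time: 11.25
tool_pos: [550.6, -240.7, 51.2]
tool_rot: [3.142, -0.0, -0.021]
force: [-1.2, 0.4, 0.3]
finger_gap: 85.6
finger_force: 0.3
```

>>> servo_tool:
  plan:
    - [0,0,0,0.004,0,0,1]
    - [0,0,0,0.008,0,0,1]
    - [0,0,0,0.012,0,0,1]
    - [0,0,0,0.016,0,0,1]
    - [0,0,0,0.019,0,0,1]
    - [0,0,0,0.022,0,0,1]

```text
time: 11.75
tool_pos: [572.3, -241.2, 51.3]
tool_rot: [3.142, 0.0, -0.021]
force: [-1.7, 0.4, -1.1]
finger_gap: 85.1
finger_force: 0.3
```

>>> servo_tool:
  plan:
    - [0,0,0,0.002,0,0,1]
    - [0,0,0,0.004,0,0,1]

```text
time: 11.92
tool_pos: [576.1, -241.3, 51.3]
tool_rot: [3.142, 0.0, -0.021]
force: [-0.6, 0.2, -0.5]
finger_gap: 85.6
finger_force: 0.3
```

>>> servo_tool:
  plan:
    - [0,0,0,0.002,0,0,1]
    - [0,0,0,0.003,0,0,1]

```text
time: 12.08
tool_pos: [579.3, -241.3, 51.3]
tool_rot: [3.141, -0.0, -0.021]
force: [-0.8, 0.6, -0.7]
finger_gap: 85.4
finger_force: 0.3
```

>>> servo_tool:
  plan:
    - [0,0,0,0.002,0,0,1]
    - [0,0,0,0.003,0,0,1]

```text
time: 12.25
tool_pos: [580.4, -241.6, 51.1]
tool_rot: [-3.141, 0.004, -0.021]
force: [-6.4, 0.9, 3.7]
finger_gap: 85.3
finger_force: 1.0
```

>>> servo_tool:
  plan:
    - [0,0,0,0.002,0,0,1]
    - [0,0,0,0.002,0,0,1]

```text
time: 12.42
tool_pos: [580.6, -241.8, 50.9]
tool_rot: [-3.141, 0.007, -0.021]
force: [-8.3, 0.5, 2.7]
finger_gap: 85.5
finger_force: 0.5
```

Both boxes are seated. I'll retreat, rise and check.

>>> servo_tool:
  plan:
    - [0,0,0,-0.02,0,0,1]
    - [0,0,0,-0.055,0,0,1]
    - [0,0,0,-0.09,0,0,1]
    - [0,0,0,-0.12,0.0,-0.02,1]
    - [0,0,0,-0.14,0.03,-0.05,1]
    - [0,0,0,-0.15,0.06,-0.09,1]
    - [0,0,0,-0.16,0.1,-0.12,1]
    - [0,0,0,-0.16,0.1,-0.12,1]

```text
time: 13.08
tool_pos: [421.9, -343.1, 174.9]
tool_rot: [3.136, -0.005, -0.025]
force: [0.5, -1.5, -0.9]
finger_gap: 85.6
finger_force: 0.0
```

>>> servo_tool:
  plan:
    - [0,0,0,-0.02,0.03,0,1]
    - [0,0,0,-0.04,0.06,0,1]
    - [0,0,0,-0.06,0.09,0,1]
    - [0,0,0,-0.06,0.11,0,1]
    - [0,0,0,-0.06,0.11,0,1]
    - [0,0,0,-0.06,0.11,0,1]

```text
time: 13.58
tool_pos: [359.8, -448.4, 171.6]
tool_rot: [3.14, -0.002, -0.024]
force: [1.0, 0.7, -0.4]
finger_gap: 84.9
finger_force: 0.0
```

```bash
python3 - <<'E'
from h import *
import cv2
im=robot.camera("top"); cv2.imwrite("pics/t4.png",cv2.resize(im[110:310,60:420],(792,440)))
s=robot.observe();print(s["tool_pos"],s["force"])
E
```

```text
[ 360.5111031  -446.60117983  171.45839987] [0.61951752 0.4055104  0.53111453]
```

View pics/t4.png

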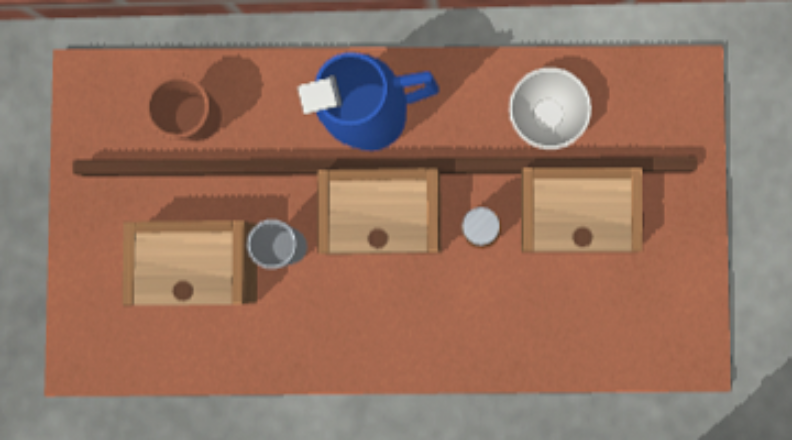

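The middle box (378,211) and right box (582,210) sit square against the strip, with front edges at rows 253 and 251. The left box (184,262) has moved about 10 mm, and the bystanders are where they were.

```bash
python3 -c "
from bench import robot
print(robot.close_job())"
```

```text
the job is handed in; nothing more can be done
None
```

The job is handed in: the left box is the full one (about 7.5 N against about 1 N when pushed) and stays at the front, nudged about 10 mm, while the middle and right boxes sit flush against the strip and nothing else was moved; the hand-in gave no verdict.

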